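Run the cap press down with fingertip strokes on its wing nut

TASK

Screw the small cap press down onto the cap in its nest: push the wings of the steel wing nut round clockwise (seen from above) with your fingertips, stroke after stroke, until the nut will turn no further and the rubber foot is fully home on the cap. Only push on the wings from one side at a time; do not take the nut between the fingers. Leave the cap in its nest, do not disturb the spare cap, the jar and the screwdriver, and finish clear of the press.

Things in the scene. Friction and masses are not known exactly. Their poses are not given: they have to be found in the camera images.
- press: Fixed dark green C-frame bench press. Origin on the work surface straight below the vertical screw axis, z up. Base plate 20 mm high, x -60 to 60, y -62 to 98 mm. Column on the +y side; its arm, 44 mm wide, reaches over the axis, arm top at z = 100 mm. The column's head (x -17 to 17, y 44 to 74, top z = 132 mm) stops a finger from circling the nut; the wings pass it freely. Other sides are open.
- nut (a joint): Angle of the wing nut in rad, grows clockwise seen from above, which lowers the foot 4 mm a turn. Starts between 0 and 4; firm stop at 12.0, foot home on the cap. Light drag (0.04 N m, about 1.6 N on a wing 25 mm from the axis); it stays where it is left and does not itself rise or sink.
- wings (a point): Steel wing nut on the arm. Point on the screw axis at mid-height of the wings, 116 mm above the work surface; turns with the nut, x along the wings (as the press's x at joint 0), z up. Two opposite flat wings reach 36 mm from the axis, 7 mm thick, from 106 to 126 mm above the surface; hub 24 mm in diameter. A 12 mm dark threaded spindle sticks up through it, to 152 mm at most.
- nest (a point): Centre of the nest on the base plate of the press, below the screw axis, 20 mm above the work surface: four short pins (10 mm high) round the cap with 1.5 mm play.
- cap: Plain plastic cap 50 mm in diameter, 22 mm high, that stands in the nest under the rubber foot. Origin: centre of its underside.
- foot: Round rubber foot, 32 mm in diameter, on the lower end of the spindle; origin: centre of its underside, 41.8 mm above the work surface when home, up to 7.7 mm higher at the start.
- spare_cap: Bystander: a loose cap like the one in the nest, 50 mm in diameter, 22 mm high, on the table beside the press. Origin: centre of its underside.
- jar: Bystander: closed plastic jar, 54 mm in diameter, 75 mm high, standing beside the press. Origin: centre of its underside.
- screwdriver: Bystander: black-handled screwdriver 170 mm long, lying on the far side of the press.
Things that resemble listed ones, but are neither listed nor needed, are in the scene too. Of the things like the press, leave any that is purple; of the rest the larger one is meant.

How it is judged:
By the outcome, as a careful person would: the job done as asked, in the order asked, and still so for the second after the job is handed in, with the robot touching nothing.
It also fails if it takes over 64 s, if anything falls off the work surface, if the arm or the gripper's body presses on something with over 40 N, if the wrist force passes 120 N, or if a joint passes its speed limit or range.

ROBOT

A 6-joint arm with a two-finger parallel gripper is mounted at the origin on the work surface. World frame = base frame: x ahead of the robot, y to its left, z up, the work surface at z = 0. Lengths are in mm, angles in rad, forces in N, time in s.
With the tool pointing down it reaches from about 300 to 775 mm from the base axis. Payload 14.6 kg.
Tool frame: the origin (TCP) lies on the centre line of the jaws, within the pads' length; the fingertips stand 22 mm ahead of it and the grasp point (between the pads) lies 3 mm ahead of it (manip.tcp_to_tips is the distance from the TCP to the fingertips, in mm); z points along the fingers, y is the direction in which the jaws open and shut (so a half turn about z gives the same grasp; the last joint's range is limited). The gripper opens to 94 mm and grips with 3 to 60 N. Pads are 16 mm wide; open, the fingers measure 119 mm over their backs; the gripper's body (75 mm by 177 mm) begins 78 mm behind the grasp point.
Start: joints at [-1.368, 0.3, 1.521, -0, 1.321, -0.067], TCP at [146.59, -530.095, 203.046] pointing down, gripper open.
Joint ranges: [-3.03, 3.03], [-0.79, 2.21], [0.23, 2.52], [-1.04, 4.18], [0, 3.07], [-2.55, 2.55]. Speed limits (rad/s): [2.22, 2.22, 2.57, 3.14, 3.14, 3.14].

INTERFACE

Orientations are given as [roll, pitch, yaw] about the fixed x, y, z axes, in that order (R = Rz(yaw) Ry(pitch) Rx(roll)).
In Python, from cell import manip, vision, workorder gives the robot as it stands.
- The arm moves only by the tool carry_out, never from a script. Its argument "deltas" is a list of rows, each a list of 3 entries, a list of its own where there are three numbers: the shift along the tool's x, y, z in cm, then the turn about the tool's z in degrees, then the opening, from 0 (shut) to 1 (fully open). A call has 1 to 20 rows; each row shifts and turns the commanded pose from where the row before left it, along the tool's axes as they then stand; what a row does not reach is not made up. A row lasts 1/12 s, in which the tool goes at most 41.7 mm and 7.16 degrees, less where a joint would pass 70% of its speed; a pose out of reach is approached as far as the arm can. A call with a gripper value outside its range is refused whole. The fingers move at their own pace and stop on an object; "grip_force" is the grip in N (left out, the last holds). Time passes only in rows, so rows that do not move let the fingers close. It gives the time, the measured TCP pose, the force and the opening at its end, in the units of the state.
- manip.read_state(): the state, without advancing time (a new reading comes with each control period).
- vision.camera(name): name is "side" or "top"; returns (picture, depth): 420x560x3 uint8, red, green, blue; 420x560 float32, mm along the optical axis (not along the pixel's ray), 0 where there is no reading.
- vision.calibration(name): a dict with "mtx" (3x3 intrinsics, pixels), "eye" and "orientation" of the camera in the world. Camera axes: x right, y down, z forward; pixel columns grow to the right and rows downward; lengths in mm; the calibration is good to about 2 mm. A picture is of the moment at which its call begins. calibration takes no time and is no camera call.
- workorder.sign_off(): hands the job in, once; it reports no verdict.
The state is a dict: "clock": time; "joints": joint angles; "qd": joint speeds; "effort": joint torques, N m; "eef_pos": TCP position; "eef_rot": TCP orientation; "wrist_force": force on the tool from outside, world axes, zero at the start; "moment": the same for the moment, N m; "finger_gap": finger opening in mm.
Only numpy, scipy, OpenCV 4.12 (cv2) and the standard library are available. Lean on these libraries where they do the work, as an engineer would, in place of code of your own. Each camera call takes 0.05 s, during which the arm holds its last target.

## Working session

There is one attempt and no reset: what is moved stays moved. The work goes in short steps, Python scripts to look and compute and a tool call to move; the robot and the scene stay as the last step left them, time stands still between calls to the robot, and variables do not carry over. Pictures are saved under pics/ and viewed, and the job is handed in when it is done.

Besides the shell and the picture viewer there is one more tool, called after ">>>" by a JSON object that holds its "method" and its "body", one argument or row to a line. carry_out: Moves the arm, as the interface text tells. Its arguments: {"type":"object","properties":{"deltas":{"type":"array","items":{"type":"array"}},"grip_force":{"type":"number"}},"required":["deltas"]}

```bash
mkdir -p pics; ls
python3 - <<'E'
from cell import manip, vision, workorder
import cv2,numpy as np
print(manip.read_state())
for n in("side","top"):
    p,d=vision.camera(n); cv2.imwrite(f"pics/{n}0.png",p[:,:,::-1]); np.save(f"{n}0.npy",d)
    print(n,vision.calibration(n))
E
```

```text
pics
{'clock': 0.0, 'joints': array([-1.36760312e+00,  3.00467016e-01,  1.52156227e+00, -3.18918042e-05,
        1.32075147e+00, -6.65874199e-02]), 'qd': array([-1.96607072e-03,  1.15514796e-03,  7.53645689e-04, -7.47971499e-05,
        1.15382065e-03,  1.35362552e-03]), 'effort': array([-1.79866092e-04, -5.31812167e+01, -3.52737522e+01,  7.08525768e-02,
        2.44601921e-02, -1.08668087e-04]), 'eef_pos': array([ 146.52658195, -529.83986631,  202.49654593]), 'eef_rot': array([-3.14040512e+00, -4.82323047e-05,  2.69788508e-01]), 'wrist_force': array([ 0.50002113,  0.61690591, -0.83122107]), 'moment': array([ 0.01047762, -0.02109692, -0.02691326]), 'finger_gap': 94.01458544338618}
side {'mtx': array([[502.27907088,   0.        , 283.07031945],
       [  0.        , 502.27907088, 216.52006145],
       [  0.        ,   0.        ,   1.        ]]), 'eye': array([ 488.46144073, -529.2037093 ,  759.75823788]), 'orientation': array([-2.44976863,  0.00804906, -0.1009253 ])}
top {'mtx': array([[404.0147271 ,   0.        , 281.62174502],
       [  0.        , 404.0147271 , 207.21237757],
       [  0.        ,   0.        ,   1.        ]]), 'eye': array([441.07076391,  52.7681381 , 844.53157983]), 'orientation': array([-2.97652509, -0.00569715, -1.58405398])}
```

View pics/side0.png

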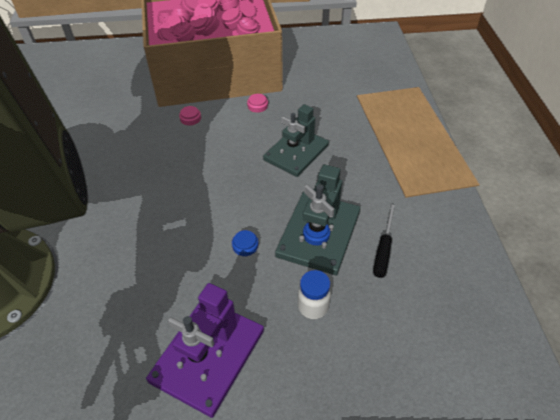

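View pics/top0.png

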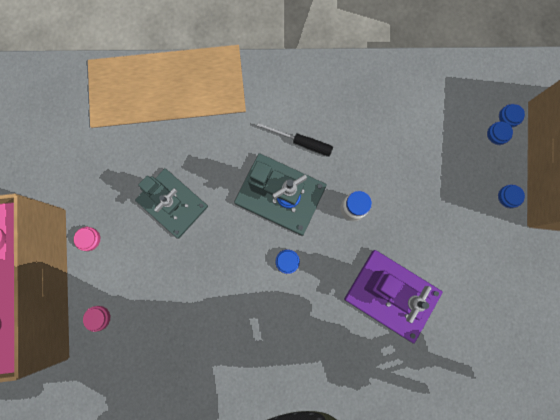

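The larger green press with the blue cap is the target. In the top view its nut is at about (290,188), and in the side view at about (320,205). The purple press is at the bottom and the small green one is farther away. I'll enlarge both views and measure.

```bash
cat > h.py <<'E'
import numpy as np,cv2
from scipy.spatial.transform import Rotation as R
from cell import vision
def pose(n):
    c=vision.calibration(n); return c['mtx'],np.array(c['eye']),R.from_euler('xyz',c['orientation']).as_matrix()
def at_z(n,u,v,z):
    K,e,r=pose(n); d=r@np.linalg.solve(K,[u,v,1.]); return e+d*(z-e[2])/d[2]
def at_d(n,u,v,dep):
    K,e,r=pose(n); return e+r@np.linalg.solve(K,[u,v,1.])*dep
def proj(n,p):
    K,e,r=pose(n); q=K@(r.T@(np.array(p)-e)); return q[:2]/q[2]
def cloud(n,d):
    K,e,r=pose(n); v,u=np.mgrid[:420,:560]; ray=np.stack([u,v,np.ones_like(u)],-1)@np.linalg.inv(K).T
    return e+(ray*d[...,None])@r.T
E
python3 - <<'E'
from h import *
a=cv2.imread('pics/top0.png')[140:245,225:335]; cv2.imwrite('pics/topc0.png',cv2.resize(a,None,fx=5.4,fy=5.4,interpolation=cv2.INTER_CUBIC))
a=cv2.imread('pics/side0.png')[155:275,265:375]; cv2.imwrite('pics/sidec0.png',cv2.resize(a,None,fx=5,fy=5,interpolation=cv2.INTER_CUBIC))
d=np.load('top0.npy');P=cloud('top',d)
for v in range(165,205,3): print(v,[int(P[v,u,2]) for u in range(245,330,4)])
E
```

```text
165 [1, -1, 18, 130, 131, 132, 17, 19, 20, 19, 19, 0, 0, 0, 1, 0, -1, 0, -4, 0, 0, 1]
168 [-3, -1, 130, 130, 131, 135, 129, 20, 15, 19, 18, 20, 0, -1, 0, 0, 0, 0, -2, -2, -1, 0]
171 [0, 15, 131, 133, 134, 129, 128, 98, 97, 17, 19, 22, 18, 18, -1, 0, 0, 0, 1, 844, 2, -1]
174 [-2, 19, 131, 127, 133, 130, 116, 98, 99, 96, 18, 18, 18, 16, 19, -1, -2, -1, -1, 0, 0, -2]
177 [-1, 19, 130, 844, 132, 130, 95, 100, 101, 100, 100, 101, 18, 18, 123, 124, 19, 0, 0, 0, 0, 0]
180 [19, 100, 115, 128, 131, 127, 99, 100, 98, 100, 98, 149, 100, 124, 124, 19, 18, 22, 16, -3, 0, 0]
183 [19, 98, 98, 103, 122, 109, 98, 97, 100, 97, 125, 151, 124, 121, 98, 19, 19, 19, 18, 18, 0, 0]
186 [18, 61, 84, 98, 97, 97, 99, 101, 99, 96, 126, 146, 124, 98, 98, 19, 19, 18, 17, 26, 18, -2]
189 [21, 18, 51, 72, 93, 99, 100, 101, 98, 124, 844, 125, 128, 97, 99, 16, 17, 17, 20, 19, 0, 0]
192 [17, 19, 19, 38, 58, 48, 99, 98, 127, 124, 112, 124, 111, 98, 30, 19, 19, 20, 21, 21, -1, 0]
195 [21, 21, 24, 19, 27, 26, 18, 125, 124, 99, 96, 104, 101, 101, 19, 20, 17, 17, 20, 20, 0, -1]
198 [21, 18, 21, 21, 16, 20, 19, 111, 33, 96, 100, 99, 99, 97, 20, 20, 18, 19, 18, 0, 0, -1]
201 [19, 18, 17, 18, 20, 19, 19, 28, 23, 43, 84, 98, 101, 36, 19, 19, 18, 17, 21, 0, 0, -1]
204 [19, 21, 19, 20, 20, 20, 21, 19, 19, 33, 39, 43, 91, 27, 17, 20, 19, 20, 16, -1, -2, 0]
```

View pics/topc0.png

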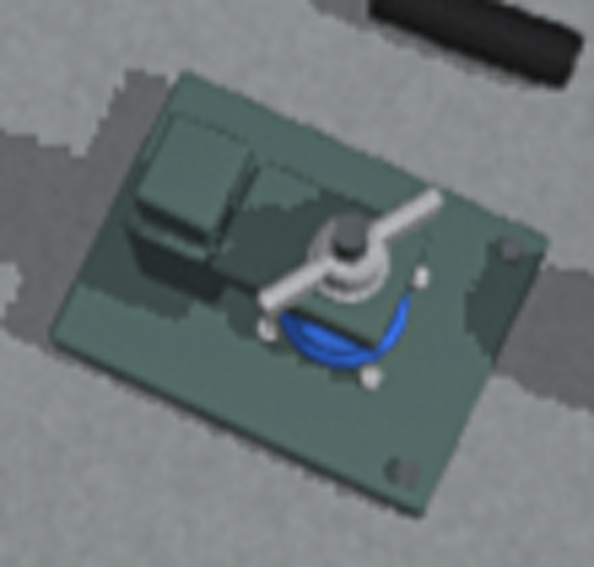

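View pics/sidec0.png

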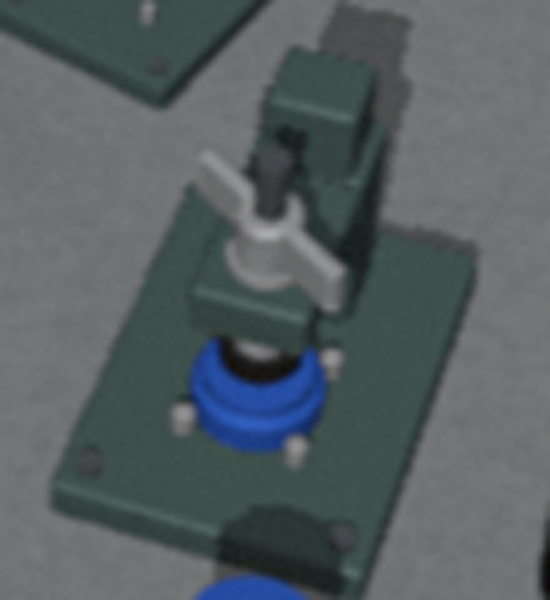

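Run:
```python
from h import *
f=lambda x,y:((x+.5)/5.4-.5+225,(y+.5)/5.4-.5+140)
g=lambda x,y:((x+.5)/5-.5+265,(y+.5)/5-.5+155)
C=[at_z('top',*f(*c),20) for c in[(183,72),(548,240),(422,512),(52,335)]]
for c in C: print(c.round(1))
print('edges',[np.linalg.norm(C[i]-C[(i+1)%4]).round(1) for i in range(4)])
print('yaws deg edges', [np.degrees(np.arctan2(*(C[(i+1)%4]-C[i])[[1,0]])).round(1) for i in range(4)])
S=[at_z('side',*g(*c),20) for c in[(55,490),(345,572),(477,245)]]
print('side plate',[c.round(1) for c in S])
print('head',[at_z('top',*f(*c),132).round(1) for c in[(170,115),(252,150),(210,240),(138,205)]])
print('spindle',at_z('top',*f(350,237),150).round(1), 'side',at_z('side',*g(274,155),150).round(1))
w=[at_z('top',*f(*c),126) for c in[(436,196),(264,300)]]
print('wings',w,(w[0]+w[1])/2,np.linalg.norm(w[0]-w[1]),np.degrees(np.arctan2(*(w[0]-w[1])[[1,0]])))
w=[at_z('side',*g(*c),126) for c in[(208,160),(338,275)]]
print('wings side',w,(w[0]+w[1])/2,np.linalg.norm(w[0]-w[1]),np.degrees(np.arctan2(*(w[0]-w[1])[[1,0]])))
# depth cloud wings
for n in('top',"side"):
    P=cloud(n,np.load(n+'0.npy')).reshape(-1,3)
    img=cv2.imread(f'pics/{n}0.png').reshape(-1,3).astype(int)
    m=(np.abs(P[:,2]-125)<4)&(np.abs(P[:,:2]-np.array([480,40])).max(1)<90)&(img.min(1)>95)&(np.ptp(img,axis=1)<20)
    q=P[m][:,:2]; c=q.mean(0);print(n,m.sum(),c,np.linalg.svd(q-c)[2][0])
```

```text
[695.4  93.7  20. ]
[626.3 -47.3  20. ]
[521.4   3.8  20. ]
[591.3 144.3  20. ]
edges [np.float64(157.0), np.float64(116.7), np.float64(157.0), np.float64(115.8)]
yaws deg edges [np.float64(-116.1), np.float64(154.0), np.float64(63.6), np.float64(-26.0)]
side plate [array([522.4,  -1.6,  20. ]), array([620.6, -47.7,  20. ]), array([696.8,  97.6,  20. ])]
head [array([645.8,  92.5, 132. ]), array([633.3,  65. , 132. ]), array([602.5,  79.3, 132. ]), array([614.8, 103.4, 132. ])]
spindle [598.9  33.  150. ] side [601.1  33.7 150. ]
wings [array([618.18894959,   2.99471059, 126.        ]), array([583.04225246,  61.54204031, 126.        ])] [600.61560102  32.26837545 126.        ] 68.28674934008761 -59.02307755013499
wings side [array([582.64599269,  55.97838165, 126.        ]), array([ 6.18663593e+02, -2.67401094e-01,  1.26000000e+02])] [600.65479284  27.85549028 126.        ] 66.7896369851835 122.63391029730268
top 0 [nan nan] [1. 0.]
side 0 [nan nan] [1. 0.]<stdin>:21: RuntimeWarning: Mean of empty slice.
  ret = um.true_divide(
```

Press axis is at about (600.6, 31.8) with yaw about -26°. The plate and spindle agree to about 2 mm and the plate sizes match. The wing line is at about -58° world, so the joint is at 0.56 or 3.70 rad. The plan is to shut the fingers and trail the wing with the finger's back, rotating the tool about the axis, over the open side of about 180° away from the head. First I move across at height.

>>> {"method": "carry_out", "body": {
  "deltas": [
    [[1.2,-0.8,-0.5],0,0],
    [[2.5,-1.65,-0.5],0,0],
    [[2.6,-1.7,-0.5],0,0],
    [[2.6,-1.7,-0.5],0,0],
    [[2.6,-1.7,0],0,0],
    [[2.6,-1.7,0],0,0],
    [[2.6,-1.7,0],0,0],
    [[2.6,-1.7,0],0,0],
    [[2.6,-1.7,0],0,0],
    [[2.6,-1.7,0],0,0],
    [[2.6,-1.7,0],0,0],
    [[2.6,-1.7,0],0,0],
    [[2.6,-1.7,0],0,0],
    [[2.6,-1.7,0],0,0],
    [[2.6,-1.7,0],0,0],
    [[2.6,-1.7,0],0,0],
    [[2.6,-1.7,0],0,0],
    [[2.6,-1.7,0],0,0],
    [[2.6,-1.7,0],0,0],
    [[2.6,-1.7,0],0,0]
  ],
  "grip_force": 15
}}

```text
clock: 1.77
eef_pos: [545.7, -74.7, 223.3]
eef_rot: [-3.142, 0.0, 0.27]
wrist_force: [-0.3, 0.3, -0.3]
finger_gap: 0.5
```

>>> {"method": "carry_out", "body": {
  "deltas": [
    [[0,0,0],-6.1,0],
    [[0,0,0],-6.1,0],
    [[0,0,0],-6.1,0],
    [[0,0,0],-6.1,0],
    [[0,0,0],-6.1,0],
    [[0,0,0],-6.1,0],
    [[0,0,0],-6.1,0],
    [[0,0,0],-6.1,0],
    [[0,0,0],-6.1,0],
    [[0,0,0],-6.1,0],
    [[0,0,0],-6.1,0],
    [[0,0,0],-6.1,0],
    [[0,0,0],-6.1,0],
    [[0,0,0],-6.1,0],
    [[0,0,0],-6.1,0],
    [[0,0,0],-6.1,0],
    [[0,0,0],-6.1,0],
    [[0,0,0],-6.1,0],
    [[0,0,0],-6.1,0],
    [[0,0,0],-6.1,0]
  ]
}}

```text
clock: 3.43
eef_pos: [544.9, -76.1, 223.3]
eef_rot: [-3.142, -0.0, 2.405]
wrist_force: [-1.3, -0.7, 0.1]
finger_gap: 0.3
```

```bash
cat >> h.py <<'E'
AX=np.array([600.6,31.8])
def plan(phif,z=None,rad=27,off=16):
    """tool-frame shift (cm) and turn (deg) from the present pose to finger pose phif"""
    from cell import manip
    s=manip.read_state(); p=s['eef_pos']; yaw=np.degrees(s['eef_rot'][2])
    f=np.radians(phif); u=np.array([np.cos(f),np.sin(f)]); n=np.array([-u[1],u[0]])
    t=AX+rad*u+off*n; d=t-p[:2]; y=np.radians(yaw)
    turn=-((phif+180-yaw+180)%360-180)
    print('clk',s['clock'].__round__(2),'p',p.round(1),'yaw',round(yaw,1),'q6',round(np.degrees(s['joints'][5]),1),'F',s['wrist_force'].round(1),'target',t.round(1))
    print('shift cm x,y',(np.array([d@[np.cos(y),np.sin(y)],d@[np.sin(y),-np.cos(y)]])/10).round(2),'turn',round(turn,1), 'dz cm',None if z is None else round((p[2]-z)/10,2))
def now():
    from cell import manip
    s=manip.read_state(); yaw=np.degrees(s['eef_rot'][2]); f=np.radians(yaw-180); u=np.array([np.cos(f),np.sin(f)]); n=np.array([-u[1],u[0]]); d=s['eef_pos'][:2]-AX
    print('clk',round(s['clock'],2),'z',round(s['eef_pos'][2],1),'phif',round(yaw-180,1),'rad',round(d@u,1),'off',round(d@n,1),'q6',round(np.degrees(s['joints'][5]),1),'F',s['wrist_force'].round(1),'M',s['moment'].round(2))
E
python3 - <<'E'
from h import *
plan(-43,132)
p,d=vision.camera('side'); a=p[100:300,210:400,::-1]; cv2.imwrite('pics/side1.png',cv2.resize(a,None,fx=3,fy=3,interpolation=cv2.INTER_CUBIC))
E
```

```text
clk 3.43 p [544.9 -76.1 223.3] yaw 137.8 q6 -59.5 F [-1.3 -0.7  0.1] target [631.3  25.1]
shift cm x,y [ 0.4 13.3] turn 0.8 dz cm 9.13
```

View pics/side1.png

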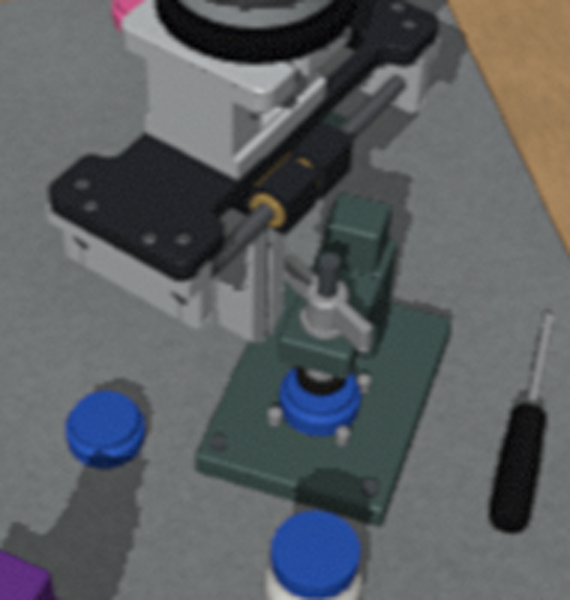

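The fingers are shut at about (255,300) in the crop, and the press and wing nut are in plain view. Next I move over the push position and lower.

>>> {"method": "carry_out", "body": {
  "deltas": [
    [[0.1,1.5,0],0,0],
    [[0.1,2.5,0],0,0],
    [[0.1,3,0],0,0],
    [[0.1,3,0],0,0],
    [[0,2.3,0],0.8,0],
    [[0,1,0],0,0],
    [[0,0,0],0,0],
    [[0,0,0],0,0]
  ]
}}

```text
clock: 4.15
eef_pos: [632.0, 23.8, 222.7]
eef_rot: [-3.141, -0.0, 2.385]
wrist_force: [0.2, -1.0, 0.3]
finger_gap: 0.4
```

Run:
```python
from h import *
plan(-43,132);now()
for n in('side','top'):
    p,d=vision.camera(n); a=p[130:260,240:370,::-1]; cv2.imwrite(f'pics/{n}2.png',cv2.resize(a,None,fx=4,fy=4,interpolation=cv2.INTER_CUBIC))
```

```text
clk 4.15 p [632.   23.8 222.7] yaw 136.6 q6 -47.8 F [ 0.2 -1.   0.3] target [631.3  25.1]
shift cm x,y [0.14 0.04] turn -0.4 dz cm 9.07
clk 4.15 z 222.7 phif -43.4 rad 28.3 off 15.7 q6 -47.8 F [ 0.2 -1.   0.3] M [-0.06 -0.14 -0.07]
```

View pics/side2.png

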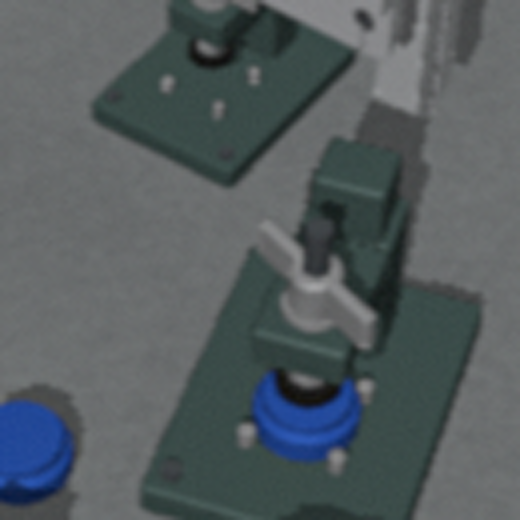

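The tips are behind at upper right, around (400,80) in the crop, above and clear of the wing whose end is at (365,335). I'll lower beside it.

>>> {"method": "carry_out", "body": {
  "deltas": [
    [[0.1,0,1],0,0],
    [[0,0,2],0,0],
    [[0,0,2],0,0],
    [[0,0,2],0,0],
    [[0,0,1.5],0,0],
    [[0,0,0.5],0,0],
    [[0,0,0],0,0]
  ]
}}

```text
clock: 4.83
eef_pos: [630.7, 23.8, 131.7]
eef_rot: [-3.14, -0.002, 2.384]
wrist_force: [0.4, 0.4, -0.1]
finger_gap: 0.7
```

Run:
```python
from h import *
now()
for n in('side','top'):
    p,d=vision.camera(n); a=p[130:260,240:370,::-1]; cv2.imwrite(f'pics/{n}3.png',cv2.resize(a,None,fx=4,fy=4,interpolation=cv2.INTER_CUBIC))
```

```text
clk 4.83 z 131.7 phif -43.4 rad 27.4 off 14.9 q6 -47.8 F [ 0.4  0.4 -0.1] M [ 0.01 -0.15 -0.03]
```

View pics/side3.png

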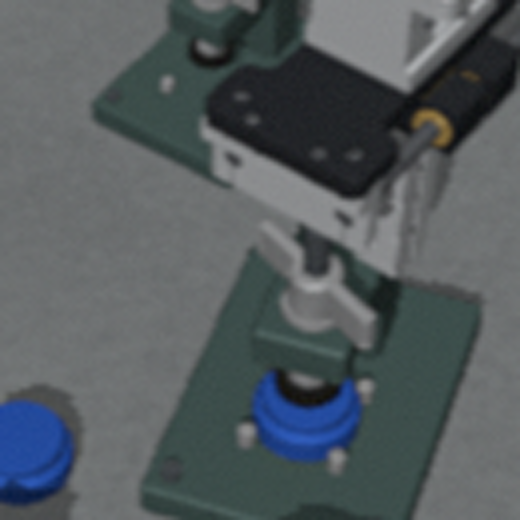

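View pics/top3.png

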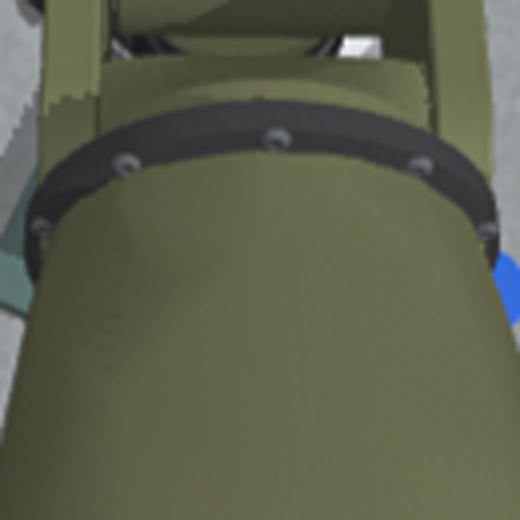

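The fingertip sits just behind the wing, at about (395,270) versus the wing end at (370,325). Stroke 1 starts, first part.

>>> {"method": "carry_out", "body": {
  "deltas": [
    [[-0.08,-0.144,0],3,0],
    [[-0.08,-0.144,0],3,0],
    [[-0.08,-0.144,0],3,0],
    [[-0.08,-0.144,0],3,0],
    [[-0.08,-0.144,0],3,0],
    [[-0.08,-0.144,0],3,0],
    [[-0.153,-0.291,0],6,0],
    [[-0.153,-0.291,0],6,0],
    [[-0.153,-0.291,0],6,0],
    [[-0.153,-0.291,0],6,0],
    [[-0.153,-0.291,0],6,0],
    [[-0.153,-0.291,0],6,0],
    [[0,0,0],0,0]
  ]
}}

```text
clock: 6.02
eef_pos: [613.5, 2.0, 134.5]
eef_rot: [3.14, -0.0, 1.437]
wrist_force: [0.1, -0.3, 0.0]
finger_gap: 0.7
```

Run:
```python
from h import *
now()
for n in('side',):
    p,d=vision.camera(n); a=p[130:260,240:370,::-1]; cv2.imwrite(f'pics/{n}4.png',cv2.resize(a,None,fx=4,fy=4,interpolation=cv2.INTER_CUBIC))
```

```text
clk 6.02 z 134.5 phif -97.7 rad 27.8 off 16.8 q6 4.4 F [ 0.1 -0.3  0. ] M [-0.11 -0.04  0.02]
```

View pics/side4.png

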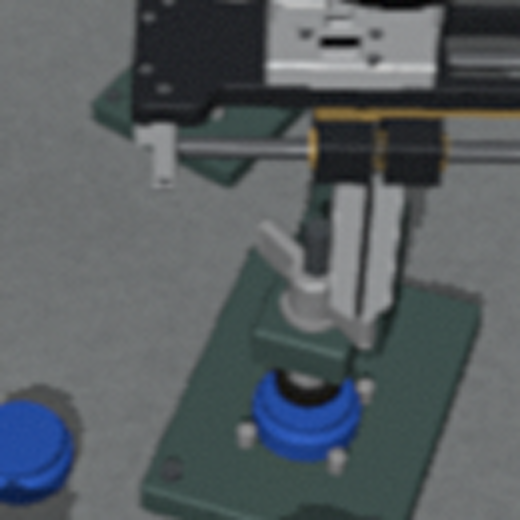

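Run:
```python
from h import *
from cell import manip
print(manip.tcp_to_tips, [a for a in dir(manip) if a[0]!='_'])
s=manip.read_state(); print(s['eef_pos'],s['eef_rot'],s['joints'],s['finger_gap'])
c=lambda q:((np.array(q)+.5-[240,130])*4-.5).round(0)
p=s['eef_pos']
print('tip centre',c(proj('side',p-[0,0,22])),'wing end -58 top/bot',[c(proj('side',[600.6+36*np.cos(a),31.8+36*np.sin(a),z])) for a in [np.radians(-58)] for z in(126,106)])
print('wing other', c(proj('side',[600.6-36*.53,31.8+36*.848,126])))
print('wing -97 ends',[c(proj('side',[600.6+r*np.cos(np.radians(-97)),31.8+r*np.sin(np.radians(-97)),126])) for r in(36,-36)])
p,d=vision.camera('side'); P=cloud('side',d)
for v in range(170,218,3): print(v,[tuple(P[v,u].astype(int)) for u in range(318,346,4)])
```

```text
22.0 ['Unreachable', 'read_state', 'tcp_to_tips']
[613.69557386   2.17144919 134.28876953] [ 3.13975451e+00 -1.23652801e-04  1.44397866e+00] [-5.61325374e-02  4.99430339e-01  1.40761867e+00 -6.86614319e-06
  1.23270135e+00  7.06875138e-02] 0.2945487148780584
tip centre [355. 338.] wing end -58 top/bot [array([372., 317.]), array([369., 348.])]
wing other [262. 217.]
wing -97 ends [array([318., 331.]), array([314., 204.])]
170 [(np.int64(585), np.int64(-27), np.int64(248)), (np.int64(590), np.int64(-28), np.int64(250)), (np.int64(596), np.int64(-30), np.int64(250)), (np.int64(602), np.int64(-29), np.int64(249)), (np.int64(608), np.int64(-28), np.int64(248)), (np.int64(613), np.int64(-30), np.int64(249)), (np.int64(618), np.int64(-33), np.int64(251))]
173 [(np.int64(631), np.int64(208), np.int64(0)), (np.int64(591), np.int64(-28), np.int64(243)), (np.int64(596), np.int64(-29), np.int64(244)), (np.int64(602), np.int64(-30), np.int64(244)), (np.int64(614), np.int64(-5), np.int64(217)), (np.int64(613), np.int64(-32), np.int64(245)), (np.int64(619), np.int64(-32), np.int64(244))]
176 [(np.
[... 3851 characters left out ...]
int64(33)), (np.int64(658), np.int64(85), np.int64(23))]
212 [(np.int64(598), np.int64(17), np.int64(101)), (np.int64(605), np.int64(17), np.int64(100)), (np.int64(611), np.int64(11), np.int64(107)), (np.int64(615), np.int64(2), np.int64(117)), (np.int64(638), np.int64(63), np.int64(42)), (np.int64(651), np.int64(84), np.int64(15)), (np.int64(658), np.int64(80), np.int64(19))]
215 [(np.int64(597), np.int64(11), np.int64(100)), (np.int64(604), np.int64(11), np.int64(99)), (np.int64(611), np.int64(9), np.int64(101)), (np.int64(615), np.int64(0), np.int64(112)), (np.int64(638), np.int64(62), np.int64(34)), (np.int64(650), np.int64(76), np.int64(16)), (np.int64(657), np.int64(73), np.int64(18))]
```

Run:
```python
from h import *
c=lambda q:((np.array(q)+.5-[240,130])*4-.5).round(0)
for xy,tz in (((632,23.8),222.7),((630.7,23.8),131.7),((613.6,2.1),134.3)):
    print(xy,tz,[(dz,*c(proj('side',[*xy,tz-dz]))) for dz in(30,22,10,0,-10,-20)])
from cell import manip
import time
print(manip.read_state()['eef_pos'])
p,d=vision.camera('side'); cv2.imwrite('pics/side5.png',cv2.resize(p[160:230,290:370,::-1],None,fx=7,fy=7,interpolation=cv2.INTER_CUBIC))
p,d=vision.camera('top'); cv2.imwrite('pics/top5.png',p[:,:,::-1])
```

```text
(632, 23.8) 222.7 [(30, np.float64(405.0), np.float64(162.0)), (22, np.float64(407.0), np.float64(148.0)), (10, np.float64(409.0), np.float64(126.0)), (0, np.float64(411.0), np.float64(107.0)), (-10, np.float64(413.0), np.float64(88.0)), (-20, np.float64(416.0), np.float64(68.0))]
(630.7, 23.8) 131.7 [(30, np.float64(385.0), np.float64(312.0)), (22, np.float64(386.0), np.float64(300.0)), (10, np.float64(388.0), np.float64(281.0)), (0, np.float64(390.0), np.float64(265.0)), (-10, np.float64(392.0), np.float64(249.0)), (-20, np.float64(394.0), np.float64(233.0))]
(613.6, 2.1) 134.3 [(30, np.float64(354.0), np.float64(350.0)), (22, np.float64(355.0), np.float64(338.0)), (10, np.float64(357.0), np.float64(319.0)), (0, np.float64(359.0), np.float64(303.0)), (-10, np.float64(360.0), np.float64(287.0)), (-20, np.float64(362.0), np.float64(271.0))]
[613.74832599   2.27880064 134.06688403]
```

View pics/side5.png

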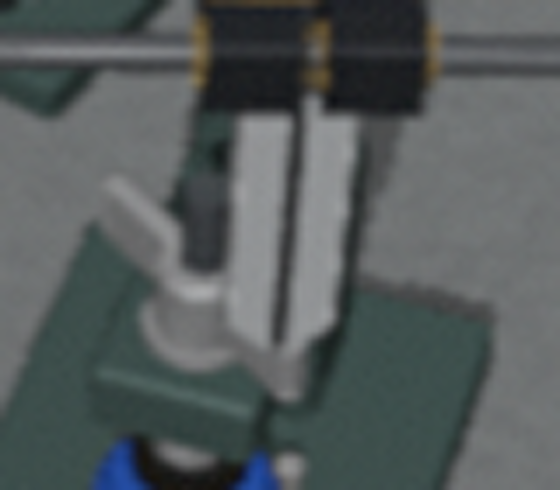

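View pics/top5.png

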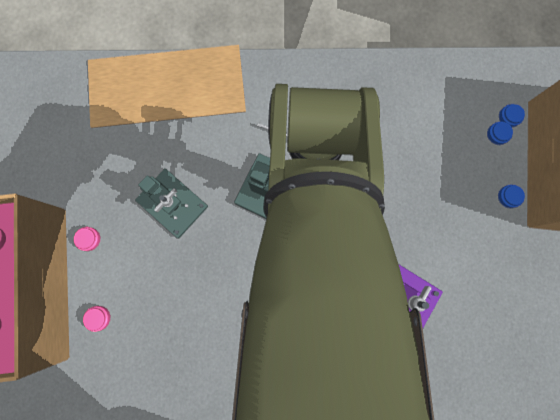

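>>> {"method": "carry_out", "body": {
  "deltas": [
    [[0,0,0],0,0],
    [[0,0,0],0,0],
    [[0,0,0],0,0],
    [[0,0,0],0,0],
    [[0,0,0],0,0],
    [[0,0,0],0,0]
  ]
}}

```text
clock: 6.72
eef_pos: [613.4, 2.4, 133.0]
eef_rot: [-3.142, 0.0, 1.443]
wrist_force: [0.2, 0.4, -0.2]
finger_gap: 0.4
```

Run:
```python
from h import *
now()
from cell import manip
print(manip.read_state()['effort'])
```

```text
clk 6.72 z 133.0 phif -97.3 rad 27.6 off 16.4 q6 4.1 F [ 0.2  0.4 -0.2] M [ 0.03 -0.07  0.02]
[ 7.58704642e-03 -6.31099606e+01 -3.40611112e+01  7.12856976e-02
  1.16265763e-02 -7.02182981e-03]
```

Run:
```python
from h import *
K,e,r=pose('side')
for (X,Y) in((235,328),(278,345),(330,328)):
    u,v=(X+.5)/7-.5+290,(Y+.5)/7-.5+160
    d=r@np.linalg.solve(K,[u,v,1.])
    for y in(2.4,-5.6): print((X,Y),'y',y,(e+d*(y-e[1])/d[1]).round(1))
p,d=vision.camera('side');P=cloud('side',d)
np.set_printoptions(linewidth=200)
for v in range(200,214): print(v,[tuple(int(q) for q in P[v,u]) for u in range(322,340,2)])
```

```text
(235, 328) y 2.4 [603.6   2.4 132.8]
(235, 328) y -5.6 [601.8  -5.6 142.3]
(278, 345) y 2.4 [614.3   2.4 125.3]
(278, 345) y -5.6 [612.4  -5.6 134.9]
(330, 328) y 2.4 [626.4   2.4 130. ]
(330, 328) y -5.6 [624.3  -5.6 139.5]
200 [(601, 4, 147), (602, -7, 159), (605, -5, 157), (608, -6, 157), (612, -2, 153), (614, -9, 160), (618, -7, 158), (620, -9, 159), (645, 71, 66)]
201 [(600, 2, 146), (602, -6, 156), (605, -7, 157), (608, -7, 156), (612, -2, 151), (615, -7, 156), (617, -9, 158), (621, -9, 157), (645, 72, 62)]
202 [(600, 0, 147), (602, -7, 155), (605, -5, 153), (608, -6, 153), (612, -5, 151), (615, -7, 153), (617, -10, 157), (621, -9, 154), (645, 71, 60)]
203 [(600, -2, 147), (602, -5, 150), (605, -7, 152), (608, -7, 151), (612, -6, 150), (615, -6, 150), (618, -8, 152), (621, -10, 154), (646, 74, 54)]
204 [(600, -3, 146), (603, -4, 147), (605, -7, 149), (609, -7, 149), (612, -6, 147), (615, -7, 148), (618, -8, 149), (621, -9, 150), (647, 74, 50)]
205 [(599, -6, 146), (602, -6, 146), (606, -6, 146), (609, -7, 147), (612, -7, 147), (616, -6, 145), (618, -8, 147), (622, -8, 146), (64
[... 466 characters left out ...]
19, 106), (608, 14, 111), (610, 9, 116), (609, -6, 136), (613, -6, 135), (616, -6, 135), (637, 61, 53), (641, 63, 50), (649, 80, 29)]
210 [(605, 19, 103), (608, 16, 107), (610, 10, 113), (613, 6, 117), (615, 2, 122), (618, -1, 126), (638, 64, 46), (641, 63, 47), (650, 81, 25)]
211 [(605, 19, 100), (609, 20, 99), (610, 8, 112), (613, 5, 116), (615, 1, 120), (618, -1, 123), (637, 63, 45), (641, 63, 44), (651, 85, 17)]
212 [(605, 18, 99), (609, 18, 98), (610, 8, 110), (613, 5, 114), (615, 0, 119), (618, 0, 119), (637, 62, 43), (642, 66, 38), (651, 82, 17)]
213 [(605, 16, 99), (608, 15, 100), (612, 16, 98), (613, 6, 110), (615, 1, 115), (619, 0, 116), (638, 62, 40), (642, 65, 35), (650, 79, 19)]
```

Depth shows the shut fingertips at z≈135 with the TCP at 133, not 22 mm below it. The finger therefore passed over the wing without touching, and the nut has not moved. I'll raise, rewind, and lower further in steps with force checks.

>>> {"method": "carry_out", "body": {
  "deltas": [
    [[0,0,-1],0,0],
    [[0,0,-1],0,0],
    [[0.182,0.273,0],-6,0],
    [[0.182,0.273,0],-6,0],
    [[0.182,0.273,0],-6,0],
    [[0.182,0.273,0],-6,0],
    [[0.182,0.273,0],-6,0],
    [[0.182,0.273,0],-6,0],
    [[0.182,0.273,0],-6,0],
    [[0.182,0.273,0],-6,0],
    [[0.182,0.273,0],-6,0],
    [[0,0,1.0],0,0],
    [[0,0,1.0],0,0],
    [[0,0,0.5],0,0],
    [[0,0,0.3],0,0],
    [[0,0,0],0,0]
  ]
}}

```text
clock: 8.1
eef_pos: [631.1, 24.1, 124.0]
eef_rot: [-3.141, -0.001, 2.383]
wrist_force: [-0.1, 0.2, 0.5]
finger_gap: 0.7
```

Run:
```python
from h import *
now()
```

```text
clk 8.1 z 124.0 phif -43.4 rad 27.5 off 15.4 q6 -47.7 F [-0.1  0.2  0.5] M [-0.03 -0.12  0.02]
```

>>> {"method": "carry_out", "body": {
  "deltas": [
    [[0,0,0.3],0,0],
    [[0,0,0.3],0,0],
    [[0,0,0.2],0,0],
    [[0,0,0],0,0]
  ]
}}

```text
clock: 8.43
eef_pos: [631.4, 24.3, 116.6]
eef_rot: [-3.141, -0.0, 2.385]
wrist_force: [0.5, 0.5, 0.2]
finger_gap: 0.5
```

Run:
```python
from h import *
now()
p,d=vision.camera('side'); cv2.imwrite('pics/side6.png',cv2.resize(p[160:230,290:370,::-1],None,fx=7,fy=7,interpolation=cv2.INTER_CUBIC))
```

```text
clk 8.43 z 116.6 phif -43.4 rad 27.5 off 15.6 q6 -47.8 F [0.5 0.5 0.2] M [-0.01 -0.13 -0.02]
```

View pics/side6.png

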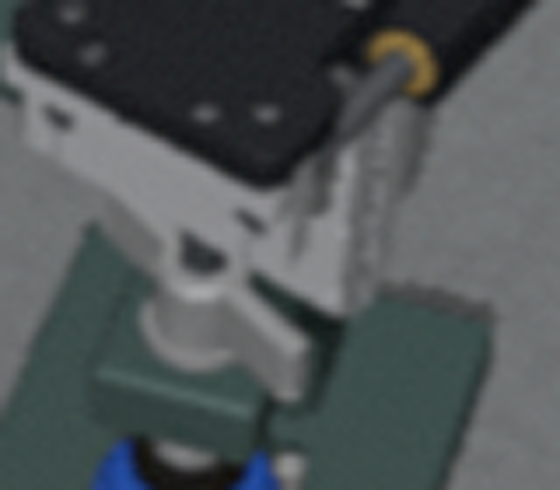

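>>> {"method": "carry_out", "body": {
  "deltas": [
    [[0,0,0.4],0,0],
    [[0,0,0.4],0,0],
    [[0,0,0.2],0,0],
    [[0,0,0],0,0]
  ]
}}

```text
clock: 8.82
eef_pos: [631.2, 24.3, 106.3]
eef_rot: [-3.141, -0.001, 2.385]
wrist_force: [0.9, -0.5, 0.0]
finger_gap: 0.3
```

Run:
```python
from h import *
now()
p,d=vision.camera('side'); cv2.imwrite('pics/side7.png',cv2.resize(p[160:230,290:370,::-1],None,fx=7,fy=7,interpolation=cv2.INTER_CUBIC))
P=cloud('side',d)
for v in range(196,214): print(v,[tuple(int(q) for q in P[v,u]) for u in range(330,348,2)])
```

```text
clk 8.82 z 106.3 phif -43.3 rad 27.4 off 15.6 q6 -47.8 F [ 0.9 -0.5  0. ] M [-0.   -0.13  0.  ]
196 [(599, -57, 225), (602, -56, 223), (622, 13, 144), (626, 14, 142), (628, 9, 147), (631, 9, 147), (637, 16, 138), (641, 22, 132), (678, 137, 0)]
197 [(599, -56, 222), (602, -55, 220), (623, 14, 140), (625, 10, 144), (628, 10, 144), (632, 10, 143), (637, 18, 133), (642, 22, 129), (678, 135, -1)]
198 [(599, -58, 222), (602, -55, 218), (623, 14, 138), (625, 10, 141), (628, 9, 142), (633, 12, 138), (638, 19, 130), (642, 21, 127), (677, 132, 0)]
199 [(599, -57, 218), (602, -56, 217), (623, 15, 134), (625, 9, 140), (628, 7, 142), (633, 12, 136), (638, 20, 126), (642, 21, 124), (677, 131, -2)]
200 [(599, -58, 217), (603, -53, 212), (622, 11, 135), (626, 12, 135), (628, 8, 139), (633, 12, 134), (638, 18, 126), (642, 21, 122), (676, 127, 0)]
201 [(600, -57, 214), (603, -55, 211), (623, 14, 130), (626, 12, 131), (629, 8, 136), (633, 14, 129), (638, 18, 124), (643, 23, 117), (675, 123, 0)]
202 [(600, -56, 210), (603, -54, 208), (623, 14, 128), (626, 11, 130), (629, 9, 133), (633, 12, 128), (639, 1
[... 911 characters left out ...]

209 [(615, 3, 123), (618, 0, 127), (637, 64, 50), (641, 64, 49), (649, 79, 30), (656, 90, 17), (659, 88, 19), (663, 88, 18), (667, 87, 19)]
210 [(615, 1, 122), (618, 0, 124), (638, 65, 45), (642, 65, 44), (649, 80, 26), (655, 86, 18), (659, 86, 18), (662, 83, 20), (667, 85, 18)]
211 [(615, 1, 120), (618, 0, 121), (638, 64, 43), (642, 64, 43), (651, 85, 16), (654, 82, 21), (658, 81, 21), (662, 82, 19), (666, 83, 18)]
212 [(615, 0, 119), (618, 0, 118), (637, 62, 43), (643, 68, 35), (650, 82, 18), (653, 78, 22), (658, 80, 19), (662, 80, 19), (666, 80, 19)]
213 [(615, 1, 115), (619, 0, 116), (638, 62, 40), (642, 66, 35), (650, 78, 20), (654, 79, 18), (658, 79, 18), (661, 76, 20), (665, 77, 19)]
```

View pics/side7.png

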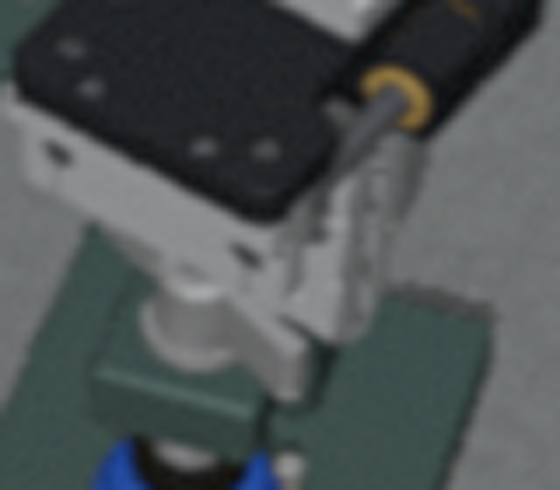

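The tips are now at about z 110, beside the wing. I'll go 3 mm lower, then push.

>>> {"method": "carry_out", "body": {
  "deltas": [
    [[0,0,0.2],0,0],
    [[-0.08,-0.144,0],3,0],
    [[-0.08,-0.144,0],3,0],
    [[-0.08,-0.144,0],3,0],
    [[-0.08,-0.144,0],3,0],
    [[-0.08,-0.144,0],3,0],
    [[-0.08,-0.144,0],3,0],
    [[-0.08,-0.144,0],3,0],
    [[-0.08,-0.144,0],3,0],
    [[-0.08,-0.144,0],3,0],
    [[-0.08,-0.144,0],3,0],
    [[-0.08,-0.144,0],3,0],
    [[-0.08,-0.144,0],3,0]
  ]
}}

```text
clock: 9.95
eef_pos: [621.8, 7.8, 105.2]
eef_rot: [3.141, -0.0, 1.754]
wrist_force: [1.9, 1.1, -0.7]
finger_gap: 0.3
```

Run:
```python
from h import *
now()
p,d=vision.camera('side'); cv2.imwrite('pics/side8.png',cv2.resize(p[160:230,290:370,::-1],None,fx=7,fy=7,interpolation=cv2.INTER_CUBIC))
```

```text
clk 9.95 z 105.2 phif -79.5 rad 27.5 off 16.5 q6 -13.2 F [ 1.9  1.1 -0.7] M [ 0.23 -0.42 -0.05]
```

View pics/side8.png

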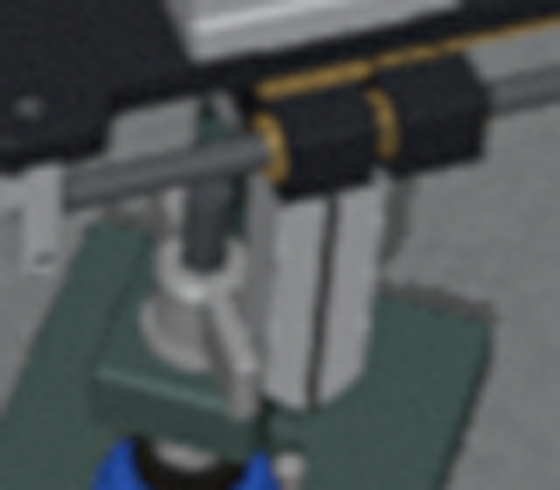

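The wing turned to about -80°, with its end now at (240,405), and the force is about 2 N as expected. I'll continue the stroke.

>>> {"method": "carry_out", "body": {
  "deltas": [
    [[-0.153,-0.291,0],6,0],
    [[-0.153,-0.291,0],6,0],
    [[-0.153,-0.291,0],6,0],
    [[-0.153,-0.291,0],6,0],
    [[-0.153,-0.291,0],6,0],
    [[-0.153,-0.291,0],6,0],
    [[-0.153,-0.291,0],6,0],
    [[-0.153,-0.291,0],6,0],
    [[-0.153,-0.291,0],6,0],
    [[-0.153,-0.291,0],6,0],
    [[-0.153,-0.291,0],6,0],
    [[-0.153,-0.291,0],6,0],
    [[-0.08,-0.144,0],3,0]
  ]
}}

```text
clock: 11.08
eef_pos: [583.3, 4.9, 105.2]
eef_rot: [3.141, -0.0, 0.443]
wrist_force: [0.4, -0.9, 0.4]
finger_gap: 0.1
```

Run:
```python
from h import *
now()
p,d=vision.camera('side'); cv2.imwrite('pics/side9.png',cv2.resize(p[130:260,240:370,::-1],None,fx=4,fy=4,interpolation=cv2.INTER_CUBIC))
```

```text
clk 11.08 z 105.2 phif -154.6 rad 27.2 off 16.9 q6 61.5 F [ 0.4 -0.9  0.4] M [-0.22 -0.07 -0.01]
```

View pics/side9.png

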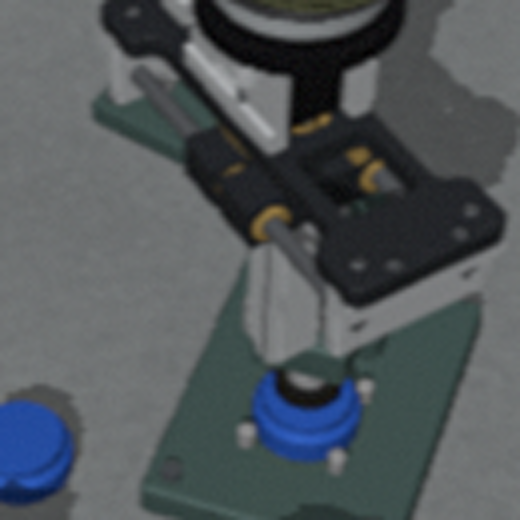

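The finger is on the robot side, at about (285,340), pushing at low force. I'll finish the stroke.

>>> {"method": "carry_out", "body": {
  "deltas": [
    [[-0.153,-0.291,0],6,0],
    [[-0.153,-0.291,0],6,0],
    [[-0.153,-0.291,0],6,0],
    [[-0.153,-0.291,0],6,0],
    [[-0.153,-0.291,0],6,0],
    [[-0.153,-0.291,0],6,0],
    [[-0.153,-0.291,0],6,0],
    [[-0.153,-0.291,0],6,0],
    [[-0.153,-0.291,0],6,0],
    [[-0.153,-0.291,0],6,0],
    [[-0.08,-0.144,0],3,0],
    [[0,0,0],0,0]
  ]
}}

```text
clock: 12.13
eef_pos: [569.6, 35.0, 105.0]
eef_rot: [3.141, 0.0, -0.651]
wrist_force: [1.1, -0.3, 0.1]
finger_gap: 0.7
```

Run:
```python
from h import *
now()
p,d=vision.camera('side'); cv2.imwrite('pics/side10.png',cv2.resize(p[130:260,240:370,::-1],None,fx=4,fy=4,interpolation=cv2.INTER_CUBIC))
```

```text
clk 12.13 z 105.0 phif -217.3 rad 26.6 off 16.3 q6 127.2 F [ 1.1 -0.3  0.1] M [ 0.08 -0.02  0.01]
```

View pics/side10.png

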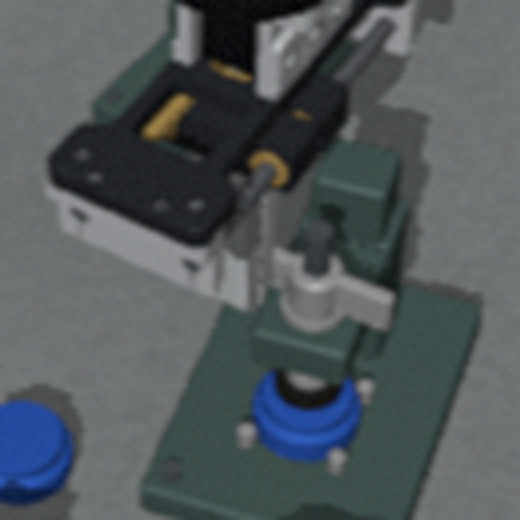

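The wing line is now at about -38°, with the end at (390,300). I'll back off, lift above the spindle, and rewind around the open side.

>>> {"method": "carry_out", "body": {
  "deltas": [
    [[0,0.6,0],0,0],
    [[0,0,-1.5],0,0],
    [[0,0,-2.5],0,0],
    [[0,0,-2.5],0,0],
    [[0,-0.6,0],0,0],
    [[0.215,0.317,0],-7,0],
    [[0.215,0.317,0],-7,0],
    [[0.215,0.317,0],-7,0],
    [[0.215,0.317,0],-7,0],
    [[0.215,0.317,0],-7,0],
    [[0.215,0.317,0],-7,0],
    [[0.215,0.317,0],-7,0],
    [[0.215,0.317,0],-7,0],
    [[0.215,0.317,0],-7,0],
    [[0.215,0.317,0],-7,0],
    [[0.215,0.317,0],-7,0],
    [[0.215,0.317,0],-7,0],
    [[0.215,0.317,0],-7,0],
    [[0.215,0.317,0],-7,0]
  ]
}}

```text
clock: 13.77
eef_pos: [601.5, -0.7, 169.6]
eef_rot: [-3.141, 0.0, 1.067]
wrist_force: [-0.5, -0.2, -0.1]
finger_gap: 0.5
```

>>> {"method": "carry_out", "body": {
  "deltas": [
    [[0.215,0.317,0],-7,0],
    [[0.215,0.317,0],-7,0],
    [[0.215,0.317,0],-7,0],
    [[0.215,0.317,0],-7,0],
    [[0.215,0.317,0],-7,0],
    [[0.215,0.317,0],-7,0],
    [[0.215,0.317,0],-7,0],
    [[0.215,0.317,0],-7,0],
    [[0.215,0.317,0],-7,0],
    [[0.215,0.317,0],-7,0],
    [[0.215,0.317,0],-7,0],
    [[0.215,0.317,0],-7,0],
    [[0.215,0.317,0],-7,0],
    [[0.215,0.317,0],-7,0],
    [[0,0,0],0,0],
    [[0,0,0],0,0]
  ]
}}

```text
clock: 15.1
eef_pos: [631.6, 36.0, 169.7]
eef_rot: [-3.141, -0.0, 2.767]
wrist_force: [-0.4, -0.1, -0.1]
finger_gap: 0.0
```

Run:
```python
from h import *
now();plan(-21,105)
p,d=vision.camera('side'); cv2.imwrite('pics/side11.png',cv2.resize(p[130:260,240:370,::-1],None,fx=4,fy=4,interpolation=cv2.INTER_CUBIC))
c=lambda q:((np.array(q)+.5-[240,130])*4-.5).round(0)
for a in (-30,-34,-38,-42):
  A=np.radians(a);print(a,[c(proj('side',[600.6+r*np.cos(A),30.8+r*np.sin(A),126])) for r in(36,-36)])
```

```text
clk 15.1 z 169.7 phif -21.5 rad 27.4 off 15.2 q6 -68.6 F [-0.4 -0.1 -0.1] M [ 0.04 -0.16 -0.01]
clk 15.1 p [631.6  36.  169.7] yaw 158.5 q6 -68.6 F [-0.4 -0.1 -0.1] target [631.5  37.1]
shift cm x,y [0.05 0.1 ] turn -0.5 dz cm 6.47
-30 [array([396., 294.]), array([238., 243.])]
-34 [array([394., 298.]), array([240., 239.])]
-38 [array([391., 302.]), array([243., 235.])]
-42 [array([388., 306.]), array([246., 231.])]
```

View pics/side11.png

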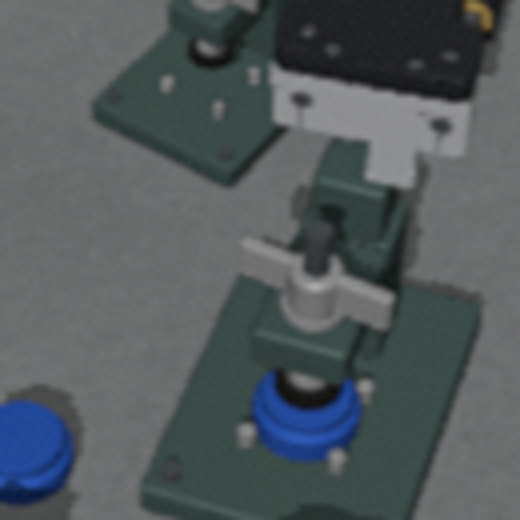

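The wing line is at about -34°, with ends at (393,298) and (243,242). The finger is poised behind it and clear of the head. I'll lower for stroke 2.

>>> {"method": "carry_out", "body": {
  "deltas": [
    [[0,0.1,1],0,0],
    [[0,0,2],0,0],
    [[0,0,2],0,0],
    [[0,0,1],0,0],
    [[0,0,0.5],0,0],
    [[0,0,0],0,0]
  ]
}}

```text
clock: 15.65
eef_pos: [631.7, 37.0, 103.9]
eef_rot: [-3.141, -0.002, 2.768]
wrist_force: [-0.3, 0.7, -0.2]
finger_gap: 0.4
```

>>> {"method": "carry_out", "body": {
  "deltas": [
    [[-0.08,-0.144,0],3,0],
    [[-0.08,-0.144,0],3,0],
    [[-0.08,-0.144,0],3,0],
    [[-0.08,-0.144,0],3,0],
    [[-0.08,-0.144,0],3,0],
    [[-0.08,-0.144,0],3,0],
    [[-0.153,-0.291,0],6,0],
    [[-0.153,-0.291,0],6,0],
    [[-0.153,-0.291,0],6,0],
    [[-0.153,-0.291,0],6,0],
    [[-0.153,-0.291,0],6,0],
    [[-0.153,-0.291,0],6,0],
    [[-0.153,-0.291,0],6,0],
    [[-0.153,-0.291,0],6,0],
    [[-0.153,-0.291,0],6,0],
    [[-0.153,-0.291,0],6,0],
    [[-0.153,-0.291,0],6,0],
    [[-0.153,-0.291,0],6,0]
  ]
}}

```text
clock: 17.15
eef_pos: [606.9, 0.8, 106.4]
eef_rot: [3.139, -0.001, 1.192]
wrist_force: [0.7, 0.4, 0.2]
finger_gap: 0.2
```

Run:
```python
from h import *
now()
p,d=vision.camera('side'); cv2.imwrite('pics/side12.png',cv2.resize(p[130:260,240:370,::-1],None,fx=4,fy=4,interpolation=cv2.INTER_CUBIC))
```

```text
clk 17.15 z 106.4 phif -111.7 rad 26.5 off 17.3 q6 18.3 F [0.7 0.4 0.2] M [-0.01 -0.38  0.  ]
```

View pics/side12.png

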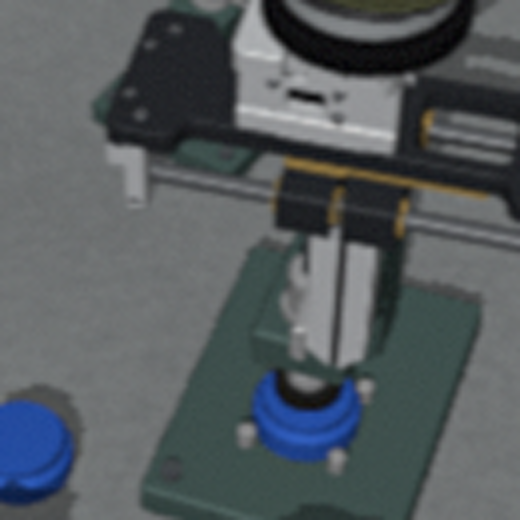

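The wing has been swung ahead of the finger, with its end at (298,345). Continuing.

>>> {"method": "carry_out", "body": {
  "deltas": [
    [[-0.153,-0.291,0],6,0],
    [[-0.153,-0.291,0],6,0],
    [[-0.153,-0.291,0],6,0],
    [[-0.153,-0.291,0],6,0],
    [[-0.153,-0.291,0],6,0],
    [[-0.153,-0.291,0],6,0],
    [[-0.153,-0.291,0],6,0],
    [[-0.153,-0.291,0],6,0],
    [[-0.153,-0.291,0],6,0],
    [[-0.153,-0.291,0],6,0],
    [[-0.153,-0.291,0],6,0],
    [[-0.153,-0.291,0],6,0],
    [[-0.153,-0.291,0],6,0],
    [[-0.153,-0.291,0],6,0],
    [[-0.153,-0.291,0],6,0],
    [[-0.153,-0.291,0],6,0],
    [[-0.153,-0.291,0],6,0],
    [[-0.08,-0.144,0],3,0],
    [[0,0,0],0,0]
  ]
}}

```text
clock: 18.78
eef_pos: [570.2, 35.3, 106.0]
eef_rot: [-3.141, -0.001, -0.635]
wrist_force: [-0.8, 0.9, 1.2]
finger_gap: 0.5
```

Run:
```python
from h import *
now()
p,d=vision.camera('side'); cv2.imwrite('pics/side13.png',cv2.resize(p[130:260,240:370,::-1],None,fx=4,fy=4,interpolation=cv2.INTER_CUBIC))
```

```text
clk 18.78 z 106.0 phif -216.4 rad 26.5 off 15.2 q6 126.2 F [-0.8  0.9  1.2] M [ 0.05  0.   -0.02]
```

View pics/side13.png

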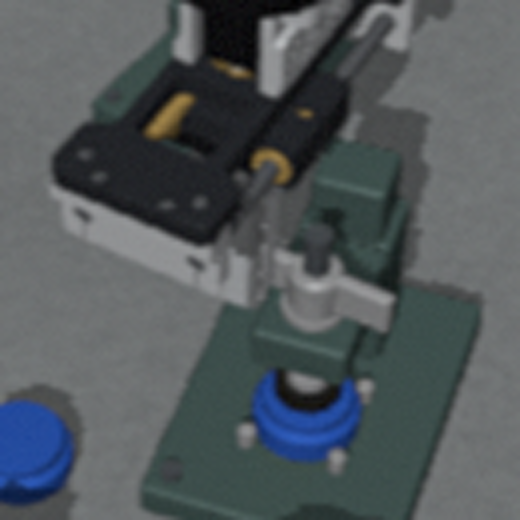

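The wing line is again at about -35°. Same reset for stroke 3.

>>> {"method": "carry_out", "body": {
  "deltas": [
    [[0,0.6,0],0,0],
    [[0,0,-1.5],0,0],
    [[0,0,-2.5],0,0],
    [[0,0,-2.5],0,0],
    [[0,-0.6,0],0,0],
    [[0.215,0.317,0],-7,0],
    [[0.215,0.317,0],-7,0],
    [[0.215,0.317,0],-7,0],
    [[0.215,0.317,0],-7,0],
    [[0.215,0.317,0],-7,0],
    [[0.215,0.317,0],-7,0],
    [[0.215,0.317,0],-7,0],
    [[0.215,0.317,0],-7,0],
    [[0.215,0.317,0],-7,0],
    [[0.215,0.317,0],-7,0],
    [[0.215,0.317,0],-7,0],
    [[0.215,0.317,0],-7,0],
    [[0.215,0.317,0],-7,0],
    [[0.215,0.317,0],-7,0]
  ]
}}

```text
clock: 20.42
eef_pos: [602.4, 0.1, 169.8]
eef_rot: [-3.142, 0.0, 1.084]
wrist_force: [-0.0, 0.9, 0.0]
finger_gap: 0.6
```

>>> {"method": "carry_out", "body": {
  "deltas": [
    [[0.215,0.317,0],-7,0],
    [[0.215,0.317,0],-7,0],
    [[0.215,0.317,0],-7,0],
    [[0.215,0.317,0],-7,0],
    [[0.215,0.317,0],-7,0],
    [[0.215,0.317,0],-7,0],
    [[0.215,0.317,0],-7,0],
    [[0.215,0.317,0],-7,0],
    [[0.215,0.317,0],-7,0],
    [[0.215,0.317,0],-7,0],
    [[0.215,0.317,0],-7,0],
    [[0.215,0.317,0],-7,0],
    [[0.215,0.317,0],-7,0],
    [[0.215,0.317,0],-7,0],
    [[0,0,0],0,0],
    [[0,0,0],0,0]
  ]
}}

```text
clock: 21.75
eef_pos: [631.8, 37.4, 169.8]
eef_rot: [-3.142, -0.0, 2.784]
wrist_force: [0.8, -0.1, -0.3]
finger_gap: 0.4
```

Run:
```python
from h import *
now();plan(-20,105)
p,d=vision.camera('side'); cv2.imwrite('pics/side14.png',cv2.resize(p[130:260,240:370,::-1],None,fx=4,fy=4,interpolation=cv2.INTER_CUBIC))
```

```text
clk 21.75 z 169.8 phif -20.5 rad 27.3 off 16.1 q6 -69.5 F [ 0.8 -0.1 -0.3] M [ 0.07 -0.12 -0.03]
clk 21.75 p [631.8  37.4 169.8] yaw 159.5 q6 -69.5 F [ 0.8 -0.1 -0.3] target [631.4  37.6]
shift cm x,y [0.04 0.01] turn -0.5 dz cm 6.48
```

View pics/side14.png

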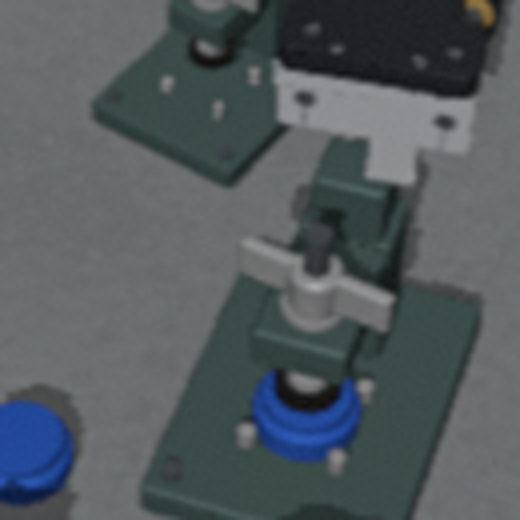

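The wing line is at about -33°, with its end at (394,298), and the cap is in place. Lower and start stroke 3.

>>> {"method": "carry_out", "body": {
  "deltas": [
    [[0,0,1],0,0],
    [[0,0,2],0,0],
    [[0,0,2],0,0],
    [[0,0,1],0,0],
    [[0,0,0.5],0,0],
    [[0,0,0],0,0]
  ]
}}

```text
clock: 22.3
eef_pos: [631.5, 37.4, 103.9]
eef_rot: [-3.141, -0.002, 2.786]
wrist_force: [-0.2, 0.4, 0.7]
finger_gap: 0.5
```

>>> {"method": "carry_out", "body": {
  "deltas": [
    [[-0.08,-0.144,0],3,0],
    [[-0.08,-0.144,0],3,0],
    [[-0.08,-0.144,0],3,0],
    [[-0.08,-0.144,0],3,0],
    [[-0.08,-0.144,0],3,0],
    [[-0.08,-0.144,0],3,0],
    [[-0.153,-0.291,0],6,0],
    [[-0.153,-0.291,0],6,0],
    [[-0.153,-0.291,0],6,0],
    [[-0.153,-0.291,0],6,0],
    [[-0.153,-0.291,0],6,0],
    [[-0.153,-0.291,0],6,0],
    [[-0.153,-0.291,0],6,0],
    [[-0.153,-0.291,0],6,0],
    [[-0.153,-0.291,0],6,0],
    [[-0.153,-0.291,0],6,0],
    [[-0.153,-0.291,0],6,0],
    [[-0.153,-0.291,0],6,0],
    [[-0.153,-0.291,0],6,0],
    [[-0.153,-0.291,0],6,0]
  ]
}}

```text
clock: 23.97
eef_pos: [600.8, 0.3, 106.4]
eef_rot: [3.139, -0.001, 1.0]
wrist_force: [1.7, 0.1, 0.4]
finger_gap: 0.5
```

>>> {"method": "carry_out", "body": {
  "deltas": [
    [[-0.153,-0.291,0],6,0],
    [[-0.153,-0.291,0],6,0],
    [[-0.153,-0.291,0],6,0],
    [[-0.153,-0.291,0],6,0],
    [[-0.08,-0.144,0],3,0],
    [[0,0,0],0,0]
  ]
}}

```text
clock: 24.47
eef_pos: [586.4, 4.2, 106.3]
eef_rot: [3.14, -0.002, 0.532]
wrist_force: [0.6, 0.0, 0.2]
finger_gap: 0.7
```

Run:
```python
from h import *
now()
```

```text
clk 24.47 z 106.3 phif -149.5 rad 26.3 off 16.6 q6 56.4 F [0.6 0.  0.2] M [-0.03 -0.01  0.  ]
```

Careful 3° steps through the possible stop at about -173°.

>>> {"method": "carry_out", "body": {
  "deltas": [
    [[-0.08,-0.144,0],3,0],
    [[-0.08,-0.144,0],3,0],
    [[-0.08,-0.144,0],3,0],
    [[-0.08,-0.144,0],3,0],
    [[-0.08,-0.144,0],3,0],
    [[-0.08,-0.144,0],3,0],
    [[0,0,0],0,0]
  ]
}}

```text
clock: 25.05
eef_pos: [578.6, 10.3, 105.9]
eef_rot: [3.141, -0.001, 0.22]
wrist_force: [-0.6, 0.2, 0.5]
finger_gap: 0.5
```

>>> {"method": "carry_out", "body": {
  "deltas": [
    [[-0.08,-0.144,0],3,0],
    [[-0.08,-0.144,0],3,0],
    [[0,0,0],0,0]
  ]
}}

```text
clock: 25.3
eef_pos: [576.4, 12.8, 105.6]
eef_rot: [3.141, -0.001, 0.117]
wrist_force: [-0.3, 0.3, 0.1]
finger_gap: -0.2
```

>>> {"method": "carry_out", "body": {
  "deltas": [
    [[-0.08,-0.144,0],3,0],
    [[-0.08,-0.144,0],3,0],
    [[0,0,0],0,0]
  ]
}}

```text
clock: 25.55
eef_pos: [574.4, 15.6, 105.4]
eef_rot: [-3.142, -0.001, 0.013]
wrist_force: [0.6, 0.1, 0.3]
finger_gap: 0.5
```

Run:
```python
from h import *
now()
p,d=vision.camera('side'); cv2.imwrite('pics/side15.png',cv2.resize(p[130:260,240:370,::-1],None,fx=4,fy=4,interpolation=cv2.INTER_CUBIC))
```

```text
clk 25.55 z 105.4 phif -179.3 rad 26.4 off 15.9 q6 87.2 F [0.6 0.1 0.3] M [-0.01  0.    0.02]
```

View pics/side15.png

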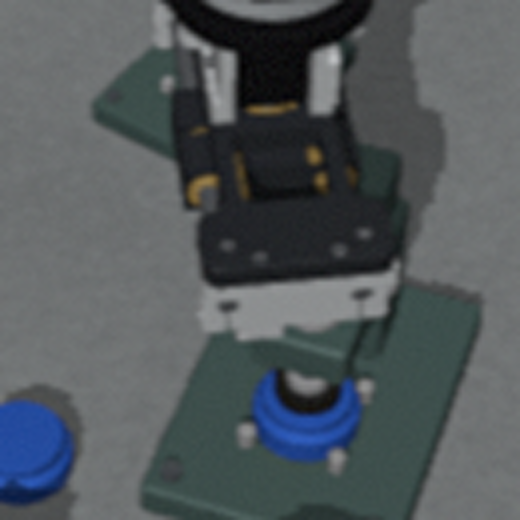

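No stop was met to -179°, so the start joint was about 0.56 and one more stroke is needed. Finishing this stroke.

>>> {"method": "carry_out", "body": {
  "deltas": [
    [[-0.08,-0.144,0],3,0],
    [[-0.08,-0.144,0],3,0],
    [[-0.08,-0.144,0],3,0],
    [[-0.08,-0.144,0],3,0],
    [[0,0,0],0,0]
  ]
}}

```text
clock: 26.02
eef_pos: [571.5, 21.6, 105.2]
eef_rot: [-3.142, -0.0, -0.196]
wrist_force: [0.8, 0.4, 0.5]
finger_gap: 0.1
```

>>> {"method": "carry_out", "body": {
  "deltas": [
    [[-0.153,-0.291,0],6,0],
    [[-0.153,-0.291,0],6,0],
    [[-0.153,-0.291,0],6,0],
    [[-0.153,-0.291,0],6,0],
    [[0,0,0],0,0],
    [[0,0,0],0,0]
  ]
}}

```text
clock: 26.52
eef_pos: [569.8, 34.5, 105.1]
eef_rot: [-3.141, -0.0, -0.61]
wrist_force: [0.1, -1.0, -0.6]
finger_gap: 0.5
```

Run:
```python
from h import *
now()
p,d=vision.camera('side'); cv2.imwrite('pics/side16.png',cv2.resize(p[130:260,240:370,::-1],None,fx=4,fy=4,interpolation=cv2.INTER_CUBIC))
```

```text
clk 26.52 z 105.1 phif -215.0 rad 26.8 off 15.5 q6 124.8 F [ 0.1 -1.  -0.6] M [ 0.02  0.02 -0.  ]
```

View pics/side16.png

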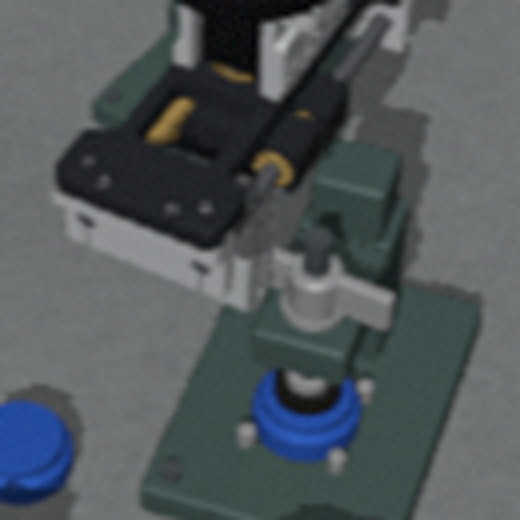

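The wing end is at (393,300), so the nut turned another half turn and the spindle is lower. Reset for stroke 4.

>>> {"method": "carry_out", "body": {
  "deltas": [
    [[0,0.6,0],0,0],
    [[0,0,-1.5],0,0],
    [[0,0,-2.5],0,0],
    [[0,0,-2.5],0,0],
    [[0,-0.6,0],0,0],
    [[0.215,0.317,0],-7,0],
    [[0.215,0.317,0],-7,0],
    [[0.215,0.317,0],-7,0],
    [[0.215,0.317,0],-7,0],
    [[0.215,0.317,0],-7,0],
    [[0.215,0.317,0],-7,0],
    [[0.215,0.317,0],-7,0],
    [[0.215,0.317,0],-7,0],
    [[0.215,0.317,0],-7,0],
    [[0.215,0.317,0],-7,0],
    [[0.215,0.317,0],-7,0],
    [[0.215,0.317,0],-7,0],
    [[0.215,0.317,0],-7,0],
    [[0.215,0.317,0],-7,0]
  ]
}}

```text
clock: 28.15
eef_pos: [602.7, 0.1, 169.5]
eef_rot: [-3.141, 0.0, 1.102]
wrist_force: [-0.4, -0.5, 0.6]
finger_gap: 0.3
```

>>> {"method": "carry_out", "body": {
  "deltas": [
    [[0.215,0.317,0],-7,0],
    [[0.215,0.317,0],-7,0],
    [[0.215,0.317,0],-7,0],
    [[0.215,0.317,0],-7,0],
    [[0.215,0.317,0],-7,0],
    [[0.215,0.317,0],-7,0],
    [[0.215,0.317,0],-7,0],
    [[0.215,0.317,0],-7,0],
    [[0.215,0.317,0],-7,0],
    [[0.215,0.317,0],-7,0],
    [[0.215,0.317,0],-7,0],
    [[0.215,0.317,0],-7,0],
    [[0.215,0.317,0],-7,0],
    [[0.215,0.317,0],-7,0],
    [[0,0,0],0,0],
    [[0,0,0],0,0]
  ]
}}

```text
clock: 29.48
eef_pos: [631.6, 37.8, 169.7]
eef_rot: [-3.141, -0.0, 2.802]
wrist_force: [-0.0, 0.1, 0.3]
finger_gap: 0.7
```

Run:
```python
from h import *
now();plan(-20,105)
p,d=vision.camera('side'); cv2.imwrite('pics/side17.png',cv2.resize(p[130:260,240:370,::-1],None,fx=4,fy=4,interpolation=cv2.INTER_CUBIC))
```

```text
clk 29.48 z 169.7 phif -19.5 rad 27.2 off 16.0 q6 -70.4 F [-0.   0.1  0.3] M [ 0.07 -0.14  0.03]
clk 29.48 p [631.6  37.8 169.7] yaw 160.5 q6 -70.4 F [-0.   0.1  0.3] target [631.4  37.6]
shift cm x,y [ 0.01 -0.03] turn 0.5 dz cm 6.47
```

View pics/side17.png

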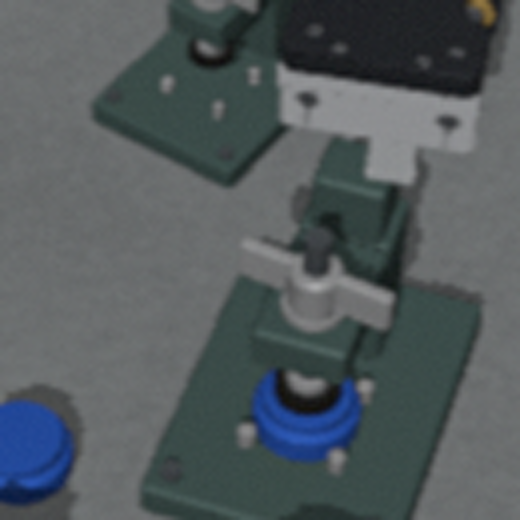

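The setup is the same, with the wing at about -33°. The last stroke's stop is expected with the wing at about -173°.

>>> {"method": "carry_out", "body": {
  "deltas": [
    [[0,0,1],0,0],
    [[0,0,2],0,0],
    [[0,0,2],0,0],
    [[0,0,1],0,0],
    [[0,0,0.5],0,0],
    [[0,0,0],0,0]
  ]
}}

```text
clock: 30.03
eef_pos: [631.3, 37.9, 103.9]
eef_rot: [-3.141, -0.002, 2.803]
wrist_force: [0.7, 0.2, -0.7]
finger_gap: 0.5
```

>>> {"method": "carry_out", "body": {
  "deltas": [
    [[-0.08,-0.144,0],3,0],
    [[-0.08,-0.144,0],3,0],
    [[-0.08,-0.144,0],3,0],
    [[-0.08,-0.144,0],3,0],
    [[-0.08,-0.144,0],3,0],
    [[-0.08,-0.144,0],3,0],
    [[-0.153,-0.291,0],6,0],
    [[-0.153,-0.291,0],6,0],
    [[-0.153,-0.291,0],6,0],
    [[-0.153,-0.291,0],6,0],
    [[-0.153,-0.291,0],6,0],
    [[-0.153,-0.291,0],6,0],
    [[-0.153,-0.291,0],6,0],
    [[-0.153,-0.291,0],6,0],
    [[-0.153,-0.291,0],6,0],
    [[-0.153,-0.291,0],6,0],
    [[-0.153,-0.291,0],6,0],
    [[-0.153,-0.291,0],6,0],
    [[-0.153,-0.291,0],6,0],
    [[-0.153,-0.291,0],6,0]
  ]
}}

```text
clock: 31.7
eef_pos: [601.2, 0.2, 106.5]
eef_rot: [3.139, -0.001, 1.018]
wrist_force: [1.8, -0.0, -0.1]
finger_gap: 1.0
```

>>> {"method": "carry_out", "body": {
  "deltas": [
    [[-0.153,-0.291,0],6,0],
    [[-0.153,-0.291,0],6,0],
    [[-0.153,-0.291,0],6,0],
    [[-0.153,-0.291,0],6,0],
    [[-0.08,-0.144,0],3,0],
    [[0,0,0],0,0]
  ]
}}

```text
clock: 32.2
eef_pos: [586.8, 3.9, 106.3]
eef_rot: [3.14, -0.002, 0.55]
wrist_force: [-0.6, 0.2, 0.4]
finger_gap: 0.6
```

>>> {"method": "carry_out", "body": {
  "deltas": [
    [[-0.08,-0.144,0],3,0],
    [[-0.08,-0.144,0],3,0],
    [[-0.08,-0.144,0],3,0],
    [[-0.08,-0.144,0],3,0],
    [[0,0,0],0,0]
  ]
}}

```text
clock: 32.62
eef_pos: [581.3, 7.6, 106.0]
eef_rot: [3.141, -0.001, 0.343]
wrist_force: [-0.1, -0.0, 0.3]
finger_gap: 0.5
```

Run:
```python
from h import *
now()
```

```text
clk 32.62 z 106.0 phif -160.4 rad 26.3 off 16.3 q6 67.5 F [-0.1 -0.   0.3] M [-0.02  0.04  0.  ]
```

>>> {"method": "carry_out", "body": {
  "deltas": [
    [[-0.042,-0.07,0],1.5,0],
    [[-0.042,-0.07,0],1.5,0],
    [[-0.042,-0.07,0],1.5,0],
    [[-0.042,-0.07,0],1.5,0],
    [[0,0,0],0,0]
  ]
}}

```text
clock: 33.03
eef_pos: [578.9, 9.7, 105.7]
eef_rot: [3.141, -0.001, 0.24]
wrist_force: [0.6, -0.7, 1.2]
finger_gap: 0.2
```

>>> {"method": "carry_out", "body": {
  "deltas": [
    [[-0.042,-0.07,0],1.5,0],
    [[-0.042,-0.07,0],1.5,0],
    [[0,0,0],0,0]
  ]
}}

```text
clock: 33.28
eef_pos: [577.6, 10.9, 105.5]
eef_rot: [3.141, -0.001, 0.188]
wrist_force: [0.5, -0.9, 1.0]
finger_gap: 0.5
```

>>> {"method": "carry_out", "body": {
  "deltas": [
    [[-0.042,-0.07,0],1.5,0],
    [[-0.042,-0.07,0],1.5,0],
    [[0,0,0],0,0]
  ]
}}

```text
clock: 33.53
eef_pos: [576.5, 12.1, 105.3]
eef_rot: [3.141, -0.001, 0.135]
wrist_force: [1.1, -0.4, 1.0]
finger_gap: 0.8
```

>>> {"method": "carry_out", "body": {
  "deltas": [
    [[-0.042,-0.07,0],1.5,0],
    [[-0.042,-0.07,0],1.5,0],
    [[0,0,0],0,0]
  ]
}}

```text
clock: 33.78
eef_pos: [575.4, 13.4, 105.3]
eef_rot: [3.141, -0.0, 0.083]
wrist_force: [0.2, -1.6, 0.3]
finger_gap: 0.4
```

Run:
```python
from h import *
now()
```

```text
clk 33.78 z 105.3 phif -175.3 rad 26.6 off 16.2 q6 82.9 F [ 0.2 -1.6  0.3] M [-0.19 -0.04 -0.02]
```

>>> {"method": "carry_out", "body": {
  "deltas": [
    [[-0.042,-0.07,0],1.5,0],
    [[-0.042,-0.07,0],1.5,0],
    [[0,0,0],0,0]
  ]
}}

```text
clock: 34.03
eef_pos: [574.7, 13.4, 105.3]
eef_rot: [3.139, -0.001, 0.03]
wrist_force: [1.9, -10.5, 0.7]
finger_gap: 0.3
```

>>> {"method": "carry_out", "body": {
  "deltas": [
    [[-0.042,-0.07,0],1.5,0],
    [[-0.042,-0.07,0],1.5,0],
    [[0,0,0],0,0]
  ]
}}

```text
clock: 34.28
eef_pos: [574.0, 13.5, 105.4]
eef_rot: [3.137, -0.001, -0.023]
wrist_force: [3.4, -19.4, 0.7]
finger_gap: 0.4
```

Run:
```python
from h import *
now()
p,d=vision.camera('side'); cv2.imwrite('pics/side18.png',cv2.resize(p[130:260,240:370,::-1],None,fx=4,fy=4,interpolation=cv2.INTER_CUBIC))
```

```text
clk 34.28 z 105.4 phif -181.3 rad 26.2 off 18.9 q6 89.2 F [  3.4 -19.4   0.7] M [-3.64 -0.45  0.05]
```

View pics/side18.png

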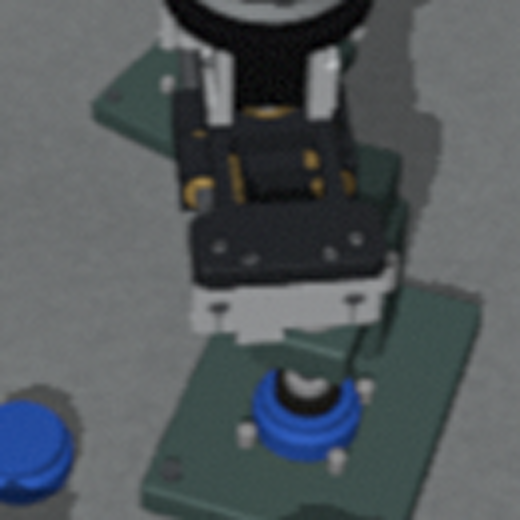

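A firm stop: 19 N with the wing not yielding, at the predicted angle. I'll back off, lift and retreat toward the robot.

>>> {"method": "carry_out", "body": {
  "deltas": [
    [[0,0.4,0],0,0],
    [[0,0.5,0],0,0],
    [[0,0,-1.5],0,0],
    [[0,0,-2.5],0,0],
    [[0,0,-3],0,0],
    [[0,0,-2.5],0,0],
    [[-1.5,0,0],0,0],
    [[-2.5,0,0],0,0],
    [[-2.5,0,0],0,0],
    [[-2.5,0,0],0,0],
    [[-2.5,0,0],0,0],
    [[-2.5,0,0],0,0],
    [[-2.5,0,0],0,0],
    [[-1.5,0,0],0,0],
    [[0,0,0],0,0],
    [[0,0,0],0,0]
  ]
}}

```text
clock: 35.67
eef_pos: [393.6, 11.5, 200.5]
eef_rot: [-3.141, -0.001, -0.022]
wrist_force: [-0.3, 0.2, -0.1]
finger_gap: 0.8
```

Run:
```python
from h import *
now()
p,d=vision.camera('side'); cv2.imwrite('pics/side19.png',cv2.resize(p[130:260,240:370,::-1],None,fx=4,fy=4,interpolation=cv2.INTER_CUBIC)); cv2.imwrite('pics/side19f.png',p[:,:,::-1])
c=lambda q:((np.array(q)+.5-[240,130])*4-.5).round(0)
for a in (10,6.5,3,0):
  A=np.radians(a);print(a,[c(proj('side',[600.6+r*np.cos(A),30.8+r*np.sin(A),126])) for r in(36,-36)])
for z in (152,150,148,146,144): print(z,c(proj('side',[600.6,30.8,z])))
p,d=vision.camera('top'); cv2.imwrite('pics/top19.png',p[:,:,::-1])
P=cloud('top',d);a=cloud('top',np.load('top0.npy'))
near=lambda P:np.sort(P[...,2][(np.hypot(P[...,0]-600.6,P[...,1]-32)<5)&(P[...,2]<400)]).round(1)
print(near(a),near(P))
```

```text
clk 35.67 z 200.5 phif -181.3 rad 206.5 off 24.9 q6 87.6 F [-0.3  0.2 -0.1] M [-0.   -0.01 -0.04]
10 [array([396., 250.]), array([235., 286.])]
6.5 [array([398., 254.]), array([233., 282.])]
3 [array([399., 258.]), array([232., 278.])]
0 [array([400., 261.]), array([232., 275.])]
152 [319. 226.]
150 [319. 229.]
148 [319. 232.]
146 [318. 236.]
144 [318. 239.]
[148.4 148.5 148.5 148.9 149.4 149.4 149.4 149.5 149.6 149.7 149.7 149.7
 149.7 149.9 150.  150.1 150.3 150.3 150.4 150.6 150.8 151.  151.  151.1
 151.9] [141.  141.6 141.9 142.  142.1 142.1 142.2 142.4 142.4 142.4 142.7 142.9
 142.9 143.  143.1 143.2 143.2 143.2 143.4 143.6 143.6 143.7 143.8 144.
 144.3 146. ]
```

View pics/side19.png

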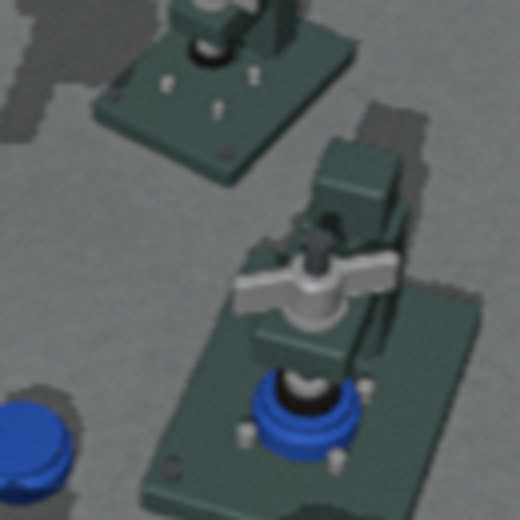

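View pics/top19.png

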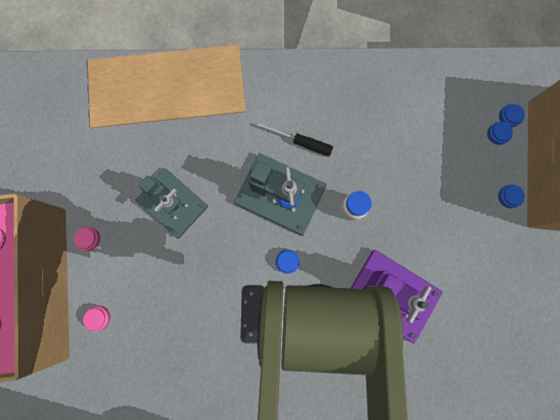

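View pics/side19f.png

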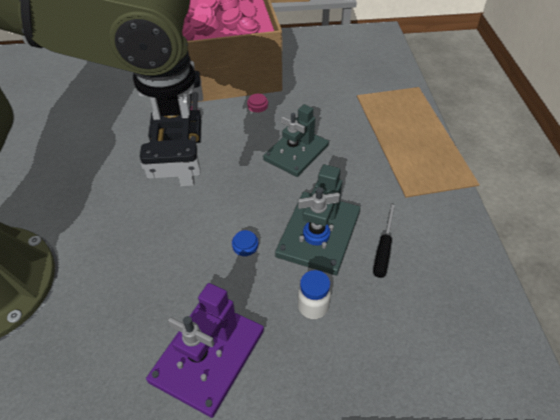

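The nut line is at about 7°, with ends at (398,256) and (235,284), matching joint 12.0. The spindle is about 7 mm lower, the cap is in its nest, and the bystanders and other presses are unmoved. The arm is well clear, so I'm handing in.

```bash
python3 -c "
from cell import workorder; print(workorder.sign_off())"
```

```text
the job is handed in; nothing more can be done
None
```

I screwed the press down to its firm stop and handed the job in at about 36 s of the 64 s allowed. It took four clockwise strokes with the shut fingertips, pushing from behind one wing at a time.

**Last checks**
- **Stop:** at the end the wing took 19 N without moving, at the angle expected for joint 12.0. The wing line ended at about 7° (expected 6.5°).
- **Foot:** the spindle is about 7.0 mm lower, against 7.3 mm expected. I took the foot's position from this and did not measure it directly.
- **Scene:** the cap is in its nest. The spare cap, jar, screwdriver and other presses look unmoved. The arm is clear, with no force on it.

**What disagreed:** in the depth picture the shut fingertips were at about TCP height, not 22 mm ahead of it. My first stroke therefore passed over the wing without touching. I lowered by what the depth showed and repeated it.

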